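# Gauge the height of a round bar in the vee stand

## Robot

A 6-joint arm with a two-finger parallel gripper is mounted at the origin on a cart in front of the work surface, level with it; the furniture and walls round the work are solid. World frame = base frame: x ahead of the robot, y to its left, z up, the work surface at z = 0. Lengths are in m, angles in rad, forces in N, time in s.
With the tool pointing down it reaches from about 0.375 to 0.9 m from the base axis. Payload 3.1 kg.
Tool frame: the origin (TCP) lies midway between the tips of the shut fingers; the grasp point (between the pads) lies 19 mm behind it (grip_depth is the distance from the TCP to the grasp point, in m); y points along the fingers, z is the direction in which the jaws open and shut, and the axes are right-handed (so a half turn about y gives the same grasp; the last joint's range is limited). The gripper opens to 85 mm and grips with 20 to 120 N. Pads are 22 mm wide; open, the fingers measure 114 mm over their backs; the gripper's body (76 mm by 85 mm) begins 54 mm behind the grasp point. The pads swing forward as they close: fully open they stand 13 mm farther back than shut.
Start: joints at [1.105, 0.527, 1.433, -0, 1.181, -0.178], TCP at [0.177, 0.599, 0.231] pointing down, gripper open.
Joint ranges: [-3.08, 3.08], [-0.75, 2.2], [0.22, 2.44], [-1.43, 4.57], [0, 2.65], [-2.85, 2.85]. Speed limits (rad/s): [2.79, 2.79, 3.14, 3.14, 3.14, 3.14].

## Interface

Orientations are given as a unit quaternion [x, y, z, w].
In Python, from station import sense, snapshot, camera_model, sign_off, grip_depth gives the robot as it stands.
- The arm moves only by the tool play_rows, never from a script. Its argument "deltas" is a list of rows, each a list of 6 numbers: the shift along the tool's x, y, z in m, then the turn, a rotation vector about the tool's x, y, z in rad. A call has 1 to 12 rows; each row is the pose to reach, as a shift and turn from the pose commanded when the call began, along the tool's axes at that moment; what a row does not reach only later rows make up. A row lasts 1/10 s, in which the tool goes at most 50 mm and 8.59 degrees, less where a joint would pass 70% of its speed; a pose out of reach is approached as far as the arm can. A call with a gripper value outside its range is refused whole. "gripper" is the finger opening in m, from 0 to 0.0854, set as the call begins (left out, the last holds). The fingers move at their own pace and stop on an object; "force" is the grip in N (left out, the last holds). Time passes only in rows, so rows that repeat a pose let the fingers close. It gives the time, the measured TCP pose, the force and the opening at its end, in the units of the state.
- sense(): the state, without advancing time (a new reading comes with each control period).
- snapshot(name): name is "scene" or "top" or "wrist"; returns the picture (480x640x3 uint8, red, green, blue); there is no depth.
- camera_model(name): a dict with "fx", "fy", "cx", "cy" (pixels), "distortion" ([k1, k2, p1, p2, k3] as OpenCV has them; the pictures are not rectified), "camera_from_world" (4x4, takes a point from world to camera coordinates). Camera axes: x right, y up, looking along -z (the intrinsics and any distortion apply to the point x, -y, -z); pixel columns grow to the right and rows downward; lengths in m; the calibration is good to about 2 mm. A picture is of the moment at which its call begins: read the wrist's pose just before it. camera_model takes no time and is no camera call; for the wrist camera it gives the pose at the moment of the call.
- sign_off(): hands the job in, once; it reports no verdict.
The state is a dict: "t": time; "q": joint angles; "qd": joint speeds; "tau": joint torques, N m; "tcp_pos": TCP position; "tool_rot": TCP orientation; "force": force on the tool from outside, world axes, zero at the start; "ft_torque": the same for the moment, N m; "finger_gap": opening from 0.0 (shut) to 1.0 (fully open).
Only numpy, scipy, OpenCV 4.12 (cv2) and the standard library are available. Lean on these libraries where they do the work, as an engineer would, in place of code of your own. Each camera call takes 0.05 s, during which the arm holds its last target.

## Task

Lay the thicker of the two round bars in both vees of the stand, about centred lengthwise, and let go of it. Then pick up the bridge gauge and lower it gently over the bar, crosswise and between the two vees, so that both legs stand flat on the steel plate and the sprung foot rests on the crown of the bar and shows its height. Leave the gauge standing there, and leave the thinner bar, the white pot and the small light grey carton beyond the stand alone.

Things in the scene. Friction and masses are not known exactly. Their poses are not given: they have to be found in the camera images.
- vee_stand: Fixed stand: dark steel plate 170 x 170 mm, 10 mm thick, with two grey vee supports. Origin: centre of its underside, on the bench; z up; the vees' common line runs along x over the plate's middle. Supports centred at x = -45 and +45 mm, each 24 mm long in x (66 mm free between them), 68 mm wide in y, tops 48 mm above the bench.
- vee_seat (a point): Point on the stand where the centre of the thick bar lies when seated: midway between the supports, 53.1 mm above the stand's origin, axes as the stand's. Vees 90 degrees, open upward, 52 mm wide at the mouth, apex 22 mm above the bench. The seated bar's crown is 75.1 mm above the bench.
- thick_bar: Thick plain aluminium round bar, 44 mm diameter, 150 mm long, about 0.55 kg, lying on the bench; it can roll. Origin: its centre; its x runs along the bar.
- thin_bar: Thin plain aluminium round bar, 30 mm diameter, 150 mm long, lying on the bench; it can roll. To be left alone. Origin: its centre; its x runs along the bar.
- bridge_gauge: Bridge gauge, about 0.6 kg, standing on the bench: two aluminium legs and a beam, black grip block on top, sprung foot in the middle. Origin: midway between the legs' undersides; z up; beam along y. 126 mm long in y, 44 mm deep in x; legs 18 mm thick, 90 mm free between them; beam from 82 to 100 mm height; grip block 26 mm (x) by 50 mm (y), from 100 to 146 mm height.
- gauge_foot (a joint): Slide of the sprung foot, m, growing as the foot is pushed up: 0 fully out (foot underside 30 mm above the legs' undersides), stop at 0.042. A part's height above the surface the legs stand on is 30 mm + this value: the seated thick bar (65.1 mm above the plate) reads 0.0351. The spring pushes down 0.6 N at 0, 2 N at 0.035; the gauge's weight overcomes it.
- foot_tip (a point): Centre of the underside of the gauge's foot, a flat steel disc of 24 mm diameter, on the gauge's vertical centre line; 30 mm above the gauge's origin when the foot is out.
- white_pot: White plastic pot, 73 x 69 mm, 69 mm high; bystander. Origin: centre of its underside.
- carton: Small closed light grey carton with a blue-banded label, 61 x 58 mm, 63 mm high; bystander. Origin: centre of its underside.

How it is judged:
By the outcome, as a careful person would: the job done as asked, in the order asked, and still so for the second after the job is handed in, with the robot touching nothing.
It also fails if it takes over 56 s, if anything falls off the work surface, if the arm or the gripper's body presses on something with over 40 N, if the wrist force passes 120 N, or if a joint passes its speed limit or range.

## Working session

There is one attempt and no reset: what is moved stays moved. The work goes in short steps, Python scripts to look and compute and a tool call to move; the robot and the scene stay as the last step left them, time stands still between calls to the robot, and variables do not carry over. Pictures are saved under pics/ and viewed, and the job is handed in when it is done.

Besides the shell and the picture viewer there is one more tool, called after "Request:" as name(argument=value, ...) on one line, values as JSON. play_rows: Moves the arm, as the interface text tells. Its arguments: {"type":"object","properties":{"deltas":{"type":"array"},"gripper":{"type":"number"},"force":{"type":"number"}},"required":["deltas"]}

```bash
mkdir -p pics; ls
python3 - <<'E'
from station import *
import cv2,numpy as np
s=sense();print({k:np.round(v,4).tolist() if not isinstance(v,dict) else v for k,v in s.items()}, grip_depth)
for n in("scene","top"):
    cv2.imwrite(f"pics/{n}0.png",snapshot(n)[:,:,::-1])
    m=camera_model(n);print(n,{k:np.round(v,4).tolist() for k,v in m.items()})
E
```

```text
pics
{'t': 0.0, 'q': [1.1045, 0.5284, 1.4339, 0.0, 1.1814, -0.1785], 'qd': [-0.0004, -0.0014, 0.0004, 0.0013, 0.0007, 0.0007], 'tau': [-0.0008, -44.2348, -17.8022, -0.0003, 0.0084, -0.0], 'tcp_pos': [0.177, 0.5986, 0.2303], 'tool_rot': [0.7005, -0.1016, 0.1011, -0.6991], 'force': [-0.5242, -0.2924, 0.0811], 'ft_torque': [-0.0082, -0.0171, 0.0144], 'finger_gap': 1.0021} 0.0187
scene {'fx': 468.7556, 'fy': 468.7556, 'cx': 317.8153, 'cy': 244.396, 'distortion': [0.0239, 0.0, 0.0, 0.0, 0.0], 'camera_from_world': [[0.7716, -0.6361, 0.0044, -0.5017], [0.4627, 0.5659, 0.6824, -0.3298], [-0.4365, -0.5245, 0.731, -0.8591], [0.0, 0.0, 0.0, 1.0]]}
top {'fx': 567.9647, 'fy': 567.9647, 'cx': 318.3888, 'cy': 238.5295, 'distortion': [0.0108, 0.0, 0.0, 0.0, 0.0], 'camera_from_world': [[0.0034, -0.9996, 0.0264, -0.0393], [0.9937, 0.0064, 0.1121, -0.635], [-0.1123, 0.0258, 0.9933, -1.1923], [0.0, 0.0, 0.0, 1.0]]}
```

View pics/scene0.png

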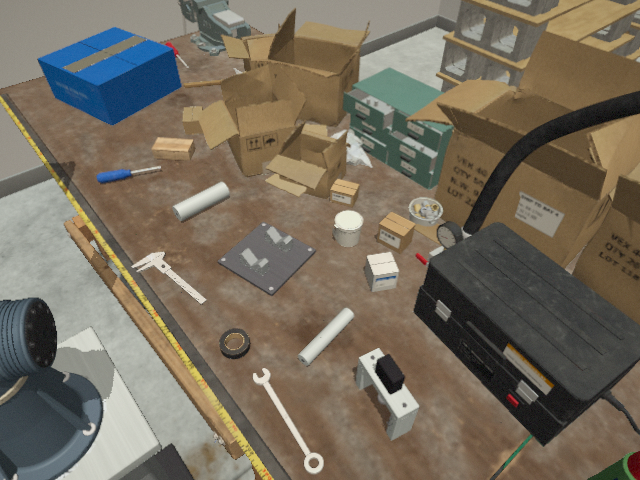

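View pics/top0.png

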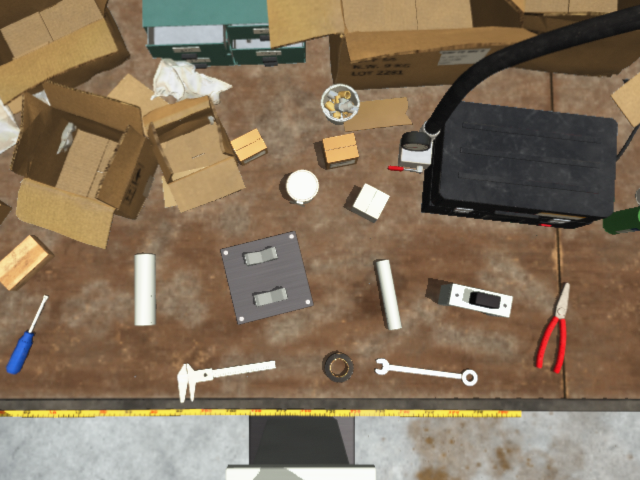

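The top view shows the thick bar at (145,288), the stand at (266,277), the thin bar at (388,295) and the gauge at (480,300). The pot is at (302,186) and the carton at (371,202). Next I measure.

```bash
cat > h.py <<'E'
import cv2,numpy as np
from station import *
def model(n):
    m=camera_model(n);K=np.array([[m['fx'],0,m['cx']],[0,m['fy'],m['cy']],[0,0,1.]])
    return K,np.array(m['distortion'],float),np.array(m['camera_from_world'])
def ray(n,uv,M=None):
    K,d,T=M or model(n)
    p=cv2.undistortPoints(np.array(uv,float).reshape(-1,1,2),K,d).reshape(-1,2)
    c=np.c_[p[:,0],-p[:,1],-np.ones(len(p))]
    R=T[:3,:3];return -R.T@T[:3,3], c@R
def onz(n,uv,z,M=None):
    o,D=ray(n,uv,M);return o+D*((z-o[2])/D[:,2])[:,None]
def proj(n,P,M=None):
    K,d,T=M or model(n)
    c=np.array(P,float).reshape(-1,3)@T[:3,:3].T+T[:3,3]
    c=np.c_[c[:,0],-c[:,1],-c[:,2]]
    return cv2.projectPoints(c,np.zeros(3),np.zeros(3),K,d)[0].reshape(-1,2)
E
python3 - <<'E'
from h import *
im=cv2.imread('pics/top0.png');hsv=cv2.cvtColor(im,cv2.COLOR_BGR2HSV)
def comp(mask,box):
    x0,y0,x1,y1=box;m=np.zeros_like(mask);m[y0:y1,x0:x1]=mask[y0:y1,x0:x1]
    c=max(cv2.findContours(m,cv2.RETR_EXTERNAL,cv2.CHAIN_APPROX_NONE)[0],key=cv2.contourArea)
    return c
gray=((hsv[...,1]<45)&(hsv[...,2]>110)).astype(np.uint8)*255
for nm,b,z in(("thick",(115,235,180,345),.022),("thin",(360,245,415,345),.015),("gauge",(430,270,530,330),.1),("pot",(275,160,330,210),.069),("carton",(345,180,395,225),.063)):
    c=comp(gray,b);r=cv2.minAreaRect(c);bp=cv2.boxPoints(r)
    P=onz('top',bp,z);print(nm,np.round(r[0],1),np.round(P[:,:2],4).tolist(),np.round(P.mean(0),4),[round(float(np.linalg.norm(P[i]-P[i-1])),4) for i in(1,2)])
dark=((hsv[...,2]<115)&((hsv[...,1]<60)|(hsv[...,0]>90))).astype(np.uint8)*255
dark=cv2.morphologyEx(dark,cv2.MORPH_OPEN,np.ones((3,3)))
c=comp(dark,(205,220,325,335));r=cv2.minAreaRect(c);bp=cv2.boxPoints(r);P=onz('top',bp,.01)
print('plate',r,np.round(P,4).tolist(),np.round(P.mean(0),4),[np.linalg.norm(P[i]-P[i-1]) for i in(1,2)])
v=np.hstack([cv2.resize(im[225:335,205:325],None,fx=3.3,fy=3.3,interpolation=cv2.INTER_CUBIC),cv2.resize(im[245:355,430:530],None,fx=3.3,fy=3.3,interpolation=cv2.INTER_CUBIC)])
cv2.imwrite('pics/crop1.png',v)
E
```

```text
thick [145.  289.5] [[0.6006, 0.3597], [0.6009, 0.3169], [0.449, 0.3114], [0.4489, 0.3536]] [0.5248 0.3354 0.022 ] [0.0428, 0.152]
thin [388.5 294.5] [[0.5886, -0.1623], [0.5942, -0.1908], [0.4435, -0.2179], [0.4382, -0.1898]] [ 0.5161 -0.1902  0.015 ] [0.0291, 0.1531]
gauge [480.5 300.2] [[0.4948, -0.2975], [0.5395, -0.3085], [0.5126, -0.4337], [0.468, -0.4222]] [ 0.5037 -0.3655  0.1   ] [0.046, 0.1281]
pot [302.  185.5] [[0.7443, 0.0476], [0.7935, 0.0002], [0.7451, -0.048], [0.6963, -0.0004]] [ 7.448e-01 -1.000e-04  6.900e-02] [0.0684, 0.0683]
carton [370.6 200.9] [[0.7019, -0.1062], [0.7544, -0.1337], [0.7258, -0.1877], [0.6736, -0.1599]] [ 0.7139 -0.1469  0.063 ] [0.0593, 0.0611]
plate ((258.0, 296.5), (17.0, 14.0), 90.0) [[0.5286, 0.1097, 0.01], [0.5288, 0.0793, 0.01], [0.4919, 0.0788, 0.01], [0.4918, 0.1091, 0.01]] [0.5103 0.0942 0.01  ] [np.float64(0.030459143382384212), np.float64(0.0368401056947701)]
```

View pics/crop1.png

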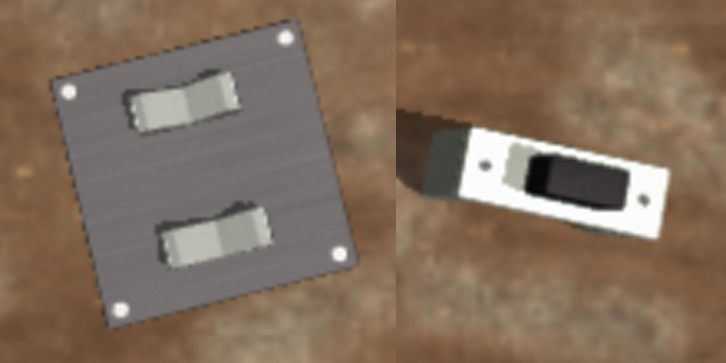

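Run:
```python
from h import *
im=cv2.imread('pics/top0.png');g=cv2.cvtColor(im,cv2.COLOR_BGR2GRAY)
c=np.array([[52,80],[298,20],[357,265],[110,328]])/3.3+[205,225]-.35
P=onz('top',c,.01);print(np.round(P,4).tolist(),P.mean(0),[np.linalg.norm(P[i]-P[i-1]) for i in range(4)])
d=P[0]+P[1]-P[2]-P[3];print('stand yaw',np.degrees(np.arctan2(d[1],d[0])))
d=P[0]+P[3]-P[1]-P[2];print('stand yaw2',np.degrees(np.arctan2(-d[0],d[1])))
b=[]
for q in np.array([[69,91],[286,38],[339,254],[121,310]])/3.3+[205,225]-.35:
    x,y=np.round(q).astype(int);w=np.clip(g[y-4:y+5,x-4:x+5].astype(float)-140,0,None);Y,X=np.mgrid[y-4:y+5,x-4:x+5];b.append([(w*X).sum()/w.sum(),(w*Y).sum()/w.sum()])
B=onz('top',b,.012);print(np.round(b,1).tolist(),B.mean(0),[np.linalg.norm(B[i]-B[i-1]) for i in range(4)])
d=B[0]+B[1]-B[2]-B[3];print('yaw',np.degrees(np.arctan2(d[1],d[0])))
print('bolts in scene',proj('scene',B))
v=onz('top',np.array([[183,102],[216,236]])/3.3+[205,225]-.35,.035);print('vees',v)
# gauge beam top in scene, for the x-check
print('gauge ctr->scene',proj('scene',[[.5037,-.3655,.1],[.5037,-.3655,.146]]))
print('thick ends->scene',proj('scene',[[.600,.338,.044],[.4498,.3325,.044]]))
s=cv2.imread('pics/scene0.png')
v=np.hstack([cv2.resize(s[175:300,160:320],None,fx=2.4,fy=2.4,interpolation=cv2.INTER_CUBIC),cv2.resize(s[330:455,330:440],None,fx=2.4,fy=2.4,interpolation=cv2.INTER_CUBIC)])
cv2.imwrite('pics/crop2.png',v)
```

```text
[[0.6139, 0.1781, 0.01], [0.6552, 0.015, 0.01], [0.4924, -0.0253, 0.01], [0.4508, 0.1365, 0.01]] [0.55307631 0.07608303 0.01      ] [np.float64(0.1682749593620691), np.float64(0.16826147146081752), np.float64(0.1677574313172957), np.float64(0.16701401293549867)]
stand yaw 14.101170644918792
stand yaw2 14.305700291548227
[[225.4, 252.3], [291.1, 236.0], [307.5, 301.5], [241.1, 318.4]] [0.55308396 0.07659536 0.012     ] [np.float64(0.14796847914539277), np.float64(0.14804237683544777), np.float64(0.14804157942568294), np.float64(0.14788882904144762)]
yaw 14.449954595360124
bolts in scene [[263.272745   223.63464307]
 [309.55099918 248.8234823 ]
 [270.39016186 287.69396744]
 [222.80710259 258.62868835]]
vees [[0.59764577 0.08909621 0.035     ]
 [0.51080095 0.06648561 0.035     ]]
gauge ctr->scene [[387.04192391 380.2619262 ]
 [390.12272361 367.17661335]]
thick ends->scene [[223.83593399 181.70515108]
 [174.26853971 206.53985341]]
```

View pics/crop2.png

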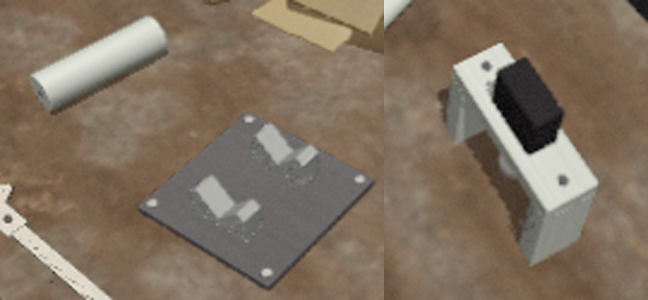

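```bash
cat >> h.py <<'E'
from scipy.spatial.transform import Rotation as Ro
def jaw_R(yaw):  # tool y down, z (jaw) at yaw in degrees
    a=np.radians(yaw);z=np.array([np.cos(a),np.sin(a),0]);y=np.array([0,0,-1.]);return np.c_[np.cross(y,z),y,z]
def delta(pos,yaw):
    s=sense();R=Ro.from_quat(s['tool_rot']);p=np.array(s['tcp_pos'])
    out=[]
    for k in(0,180):
        rv=(R.inv()*Ro.from_matrix(jaw_R(yaw+k))).as_rotvec()
        out.append(np.r_[R.inv().apply(np.array(pos)-p),rv])
    out.sort(key=lambda o:np.linalg.norm(o[3:]))
    z=R.apply([0,0,1]);y=R.apply([0,1,0])
    print('t',s['t'],'tcp',np.round(p,4),'jawyaw %.2f'%np.degrees(np.arctan2(z[1],z[0])),'tooldown',np.round(y,4),'q6 %.2f'%s['q'][5],'F',np.round(s['force'],1),'gap',round(s['finger_gap']*85.4,1))
    for o in out: print('delta',np.round(o,4).tolist(),'turn deg %.1f'%np.degrees(np.linalg.norm(o[3:])))
E
python3 - <<'E'
from h import *
im=cv2.imread('pics/top0.png');hsv=cv2.cvtColor(im,cv2.COLOR_BGR2HSV)
# bar axis: mid of left/right edges by row
m=((hsv[...,1]<45)&(hsv[...,2]>110))
pts=[]
for r in range(260,318):
    c=np.where(m[r,115:180])[0]+115;pts.append([(c.min()+c.max())/2,r])
P=onz('top',pts,.022);vx=cv2.fitLine(P[:,:2].astype(np.float32),cv2.DIST_L2,0,.01,.01).ravel();print('bar line',vx,np.degrees(np.arctan2(vx[1],vx[0])))
delta([.5248,.3354,.16],92)
E
```

```text
bar line [0.9991341  0.04160602 0.52654916 0.33572176] 2.3845375
t 0.1 tcp [0.1771 0.5987 0.2304] jawyaw 73.51 tooldown [-9.0e-04 -1.8e-03 -1.0e+00] q6 -0.18 F [-0.2 -0.2 -0.2] gap 85.2
delta [0.4082, 0.0706, -0.1537, 0.0019, -0.3227, -0.0007] turn deg 18.5
delta [0.4082, 0.0706, -0.1537, 0.0009, 2.8189, 0.0027] turn deg 161.5
```

Request:
play_rows(deltas=[[0.01, 0, -0.004, 0, -0.01, 0], [0.04, 0.007, -0.015, 0, -0.04, 0], [0.08, 0.014, -0.03, 0, -0.07, 0], [0.12, 0.021, -0.045, 0, -0.1, 0], [0.16, 0.028, -0.06, 0, -0.14, 0], [0.2, 0.035, -0.076, 0, -0.18, 0], [0.24, 0.042, -0.091, 0.001, -0.22, 0], [0.28, 0.049, -0.106, 0.001, -0.26, 0], [0.32, 0.056, -0.121, 0.001, -0.3, 0], [0.36, 0.063, -0.137, 0.0015, -0.32, -0.0005], [0.4, 0.069, -0.151, 0.002, -0.328, -0.0007], [0.408, 0.07, -0.154, 0.002, -0.328, -0.0007]], gripper=0.0854)

```text
t: 1.3
tcp_pos: [0.5291, 0.3319, 0.1605]
tool_rot: [-0.707, -0.014, 0.012, 0.707]
force: [-0.3, 0.7, 0.9]
finger_gap: 1.003
```

Request:
play_rows(deltas=[[0, 0, 0, 0, 0, 0], [0, 0, 0, 0, 0, 0]])

```text
t: 1.5
tcp_pos: [0.5239, 0.3358, 0.1611]
tool_rot: [-0.706, -0.014, 0.014, 0.708]
force: [-0.4, 0.1, 0.4]
finger_gap: 1.001
```

Run:
```python
from h import *
M=model('wrist');delta([.5252,.3356,.003],92.4)
im=snapshot('wrist')[:,:,::-1];cv2.imwrite('pics/w1.png',im)
a=np.radians(2.3845);u=np.array([np.cos(a),np.sin(a)])
for s in(-.075,.075):
  c=np.array([.5248,.3356])+u*s
  print(proj('wrist',[[c[0],c[1],.022]],M), [proj('wrist',[[*(c+w*.022*np.array([-u[1],u[0]])),.022]],M).round(1).tolist() for w in(-1,1)])
```

```text
t 1.5 tcp [0.5239 0.3358 0.1611] jawyaw 92.30 tooldown [-6.0e-04  1.8e-03 -1.0e+00] q6 -1.22 F [-0.4  0.1  0.4] gap 85.4
delta [0.0014, 0.1581, -0.0005, -0.0018, -0.0018, -0.0005] turn deg 0.1
delta [0.0014, 0.1581, -0.0005, 0.0009, 3.1398, -0.0028] turn deg 179.9
[[319.40085784 124.94710748]] [[[289.4, 125.1]], [[349.4, 124.9]]]
[[319.62840053 311.30154732]] [[[293.4, 311.3]], [[345.8, 311.2]]]
```

View pics/w1.png

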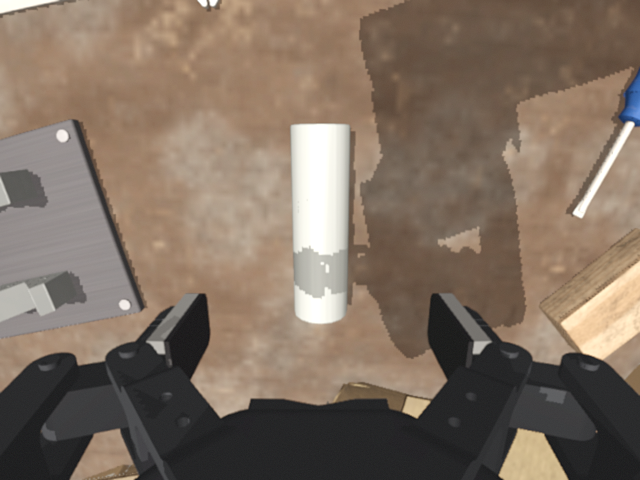

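The wrist view has the bar at columns 291–350 and rows 124–312. That is within about 1 px of my estimate, so I descend and grip.

Request:
play_rows(deltas=[[0.0003, 0.02, 0, 0, 0, 0], [0.0006, 0.055, 0, 0, 0, 0], [0.001, 0.09, 0, -0.001, 0, 0], [0.001, 0.12, 0, -0.001, -0.001, 0], [0.001, 0.14, 0, -0.0015, -0.001, 0], [0.001, 0.152, 0, -0.0018, -0.0018, 0], [0.001, 0.157, 0, -0.0018, -0.0018, -0.0005], [0.001, 0.157, 0, -0.0018, -0.0018, -0.0005], [0.001, 0.157, 0, -0.0018, -0.0018, -0.0005]])

```text
t: 2.45
tcp_pos: [0.5266, 0.3368, 0.0055]
tool_rot: [-0.707, -0.016, 0.014, 0.707]
force: [-0.2, 0.1, 0.2]
finger_gap: 0.999
```

Request:
play_rows(deltas=[[0, 0, 0, 0, 0, 0], [0, 0, 0, 0, 0, 0], [0, 0, 0, 0, 0, 0], [0, 0, 0, 0, 0, 0], [0, 0, 0, 0, 0, 0], [0, 0, 0, 0, 0, 0], [0, 0, 0, 0, 0, 0], [0, 0, 0, 0, 0, 0]], gripper=0.03, force=50)

```text
t: 3.25
tcp_pos: [0.5266, 0.3365, 0.0054]
tool_rot: [-0.707, -0.016, 0.014, 0.707]
force: [-1.7, 1.4, 5.7]
finger_gap: 0.497
```

Run:
```python
from h import *
delta([.5252,.3356,.15],92.4)
```

```text
t 3.25 tcp [0.5266 0.3365 0.0054] jawyaw 92.38 tooldown [ 0.003   0.0011 -1.    ] q6 -1.22 F [-1.7  1.4  5.7] gap 42.4
delta [-0.001, -0.1446, -0.0008, -0.001, -0.0004, 0.003] turn deg 0.2
delta [-0.001, -0.1446, -0.0008, -0.0047, 3.1412, -0.0015] turn deg 180.0
```

Request:
play_rows(deltas=[[0, -0.01, 0, 0, 0, 0], [0, -0.035, 0, 0, 0, 0], [0, -0.07, 0, 0, 0, 0], [0, -0.105, 0, 0, 0, 0], [0, -0.13, 0, 0, 0, 0], [0, -0.14, 0, 0, 0, 0.003], [0, -0.14, 0, 0, 0, 0.003], [0, -0.14, 0, 0, 0, 0.003]])

```text
t: 4.05
tcp_pos: [0.5246, 0.3355, 0.1427]
tool_rot: [0.707, 0.013, -0.016, -0.706]
force: [-0.4, -0.3, -5.7]
finger_gap: 0.499
```

Run:
```python
from h import *
delta([.5535,.0765,.13],104.4)
```

```text
t 4.05 tcp [0.5246 0.3355 0.1427] jawyaw 92.40 tooldown [-0.0046 -0.0014 -1.    ] q6 -1.22 F [-0.4 -0.3 -5.7] gap 42.6
delta [0.0181, 0.013, -0.26, 0.0007, -0.2095, -0.0048] turn deg 12.0
delta [0.0181, 0.013, -0.26, 0.007, 2.9321, 0.001] turn deg 168.0
```

Request:
play_rows(deltas=[[0.001, 0, -0.01, 0, -0.01, 0], [0.003, 0.002, -0.035, 0, -0.03, 0], [0.005, 0.004, -0.07, 0, -0.06, -0.001], [0.007, 0.005, -0.105, 0, -0.09, -0.002], [0.01, 0.007, -0.14, 0, -0.12, -0.003], [0.012, 0.009, -0.175, 0, -0.15, -0.004], [0.014, 0.01, -0.21, 0, -0.18, -0.005], [0.016, 0.012, -0.24, 0, -0.2, -0.005], [0.018, 0.013, -0.255, 0, -0.2095, -0.005], [0.018, 0.013, -0.26, 0, -0.2095, -0.005], [0.018, 0.013, -0.26, 0, -0.2095, -0.005], [0.018, 0.013, -0.26, 0, -0.2095, -0.005]])

```text
t: 5.25
tcp_pos: [0.554, 0.0777, 0.1307]
tool_rot: [-0.701, -0.09, 0.088, 0.702]
force: [-1.1, -0.7, -4.7]
finger_gap: 0.497
```

Run:
```python
from h import *
M=model('wrist');delta([.5535,.0765,.0375],104.4)
im=snapshot('wrist')[:,:,::-1];cv2.imwrite('pics/w2.png',im)
a=np.radians(14.4);R=np.array([[np.cos(a),-np.sin(a)],[np.sin(a),np.cos(a)]])
for p in((74,74),(-74,74),(-74,-74),(74,-74)):
  q=R@np.array(p)/1000+[.553,.0763];print(p,proj('wrist',[[*q,.012]],M).round(1))
for p in((57,34,48),(57,-34,48),(-57,34,48),(-57,-34,48),(75,0,0),(-75,0,0)):
  q=R@np.array(p[:2])/1000+[.553,.0763];print(p,proj('wrist',[[*q,p[2]/1000]],M).round(1))
```

```text
t 5.25 tcp [0.554  0.0777 0.1307] jawyaw 104.42 tooldown [ 0.0019  0.0012 -1.    ] q6 -1.88 F [-1.1 -0.7 -4.7] gap 42.4
delta [-0.001, 0.0932, -0.0011, -0.0007, 0.0004, 0.0022] turn deg 0.1
delta [-0.001, 0.0932, -0.0011, 0.0034, -3.1412, 0.001] turn deg 180.0
(74, 74) [[412.5 319. ]]
(-74, 74) [[427.  122.9]]
(-74, -74) [[210.1 122.9]]
(74, -74) [[224.6 319. ]]
(57, 34, 48) [[368.7 322.4]]
(57, -34, 48) [[268.6 322.4]]
(-57, 34, 48) [[375.7 150.2]]
(-57, -34, 48) [[261.6 150.2]]
(75, 0, 0) [[318.6 313.4]]
(-75, 0, 0) [[318.6 121.3]]
```

View pics/w2.png

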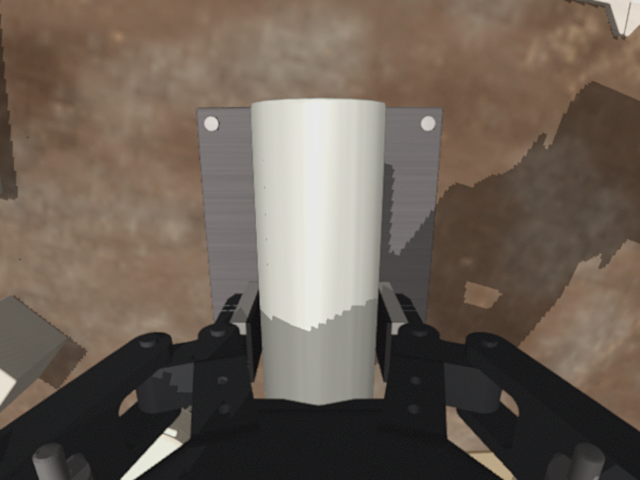

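Bolts at (211,123) and (428,123) are within 1 px of my stand estimate, and the bar is held centred. I lower it.

Request:
play_rows(deltas=[[0, 0.01, 0, 0, 0, 0.001], [0, 0.03, 0, 0, 0, 0.002], [0, 0.05, 0, 0, 0, 0.002], [0, 0.068, 0, 0, 0, 0.002], [0, 0.08, 0, 0, 0, 0.002], [0, 0.086, 0, 0, 0, 0.002], [0, 0.088, 0, 0, 0, 0.002], [0, 0.088, 0, 0, 0, 0.002]])

```text
t: 6.1
tcp_pos: [0.5553, 0.0773, 0.0434]
tool_rot: [0.702, 0.09, -0.088, -0.701]
force: [0.7, 0.2, -5.1]
finger_gap: 0.496
```

Request:
play_rows(deltas=[[0, 0.001, 0, 0, 0, 0], [0, 0.002, 0, 0, 0, 0], [0, 0.003, 0, 0, 0, 0], [0, 0.004, 0, 0, 0, 0], [0, 0.004, 0, 0, 0, 0], [0, 0.004, 0, 0, 0, 0]])

```text
t: 6.7
tcp_pos: [0.555, 0.0772, 0.0393]
tool_rot: [-0.702, -0.089, 0.088, 0.702]
force: [-0.1, -0.4, -5.3]
finger_gap: 0.496
```

Request:
play_rows(deltas=[[0, 0.0007, 0, 0, 0, 0], [0, 0.0014, 0, 0, 0, 0], [0, 0.002, 0, 0, 0, 0], [0, 0.002, 0, 0, 0, 0], [0, 0.002, 0, 0, 0, 0]])

```text
t: 7.2
tcp_pos: [0.555, 0.0774, 0.0377]
tool_rot: [-0.701, -0.089, 0.088, 0.702]
force: [-1.9, 1.3, 2.5]
finger_gap: 0.502
```

Request:
play_rows(deltas=[[0, 0.0005, 0, 0, 0, 0], [0, 0.0005, 0, 0, 0, 0], [0, 0.0005, 0, 0, 0, 0]], force=20)

```text
t: 7.5
tcp_pos: [0.5551, 0.0775, 0.0377]
tool_rot: [-0.701, -0.089, 0.088, 0.702]
force: [-2.4, 1.8, 6.1]
finger_gap: 0.5
```

Request:
play_rows(deltas=[[0, 0, 0, 0, 0, 0], [0, 0, 0, 0, 0, 0], [0, 0, 0, 0, 0, 0], [0, 0, 0, 0, 0, 0], [0, 0, 0, 0, 0, 0], [0, 0, 0, 0, 0, 0], [0, 0, 0, 0, 0, 0]], gripper=0.0854)

```text
t: 8.2
tcp_pos: [0.555, 0.0772, 0.0367]
tool_rot: [0.702, 0.089, -0.088, -0.702]
force: [-0.6, -0.4, -0.3]
finger_gap: 1.002
```

Run:
```python
from h import *
delta([.555,.0772,.20],104.4)
```

```text
t 8.2 tcp [0.555  0.0772 0.0367] jawyaw 104.41 tooldown [ 1.5e-03  2.0e-04 -1.0e+00] q6 -1.88 F [-0.6 -0.4 -0.3] gap 85.6
delta [0.0003, -0.1633, 0.0, 0.0002, 0.0002, 0.0015] turn deg 0.1
delta [0.0003, -0.1633, 0.0, 0.0023, -3.1414, -0.0003] turn deg 180.0
```

Request:
play_rows(deltas=[[0, -0.01, 0, 0, 0, 0], [0, -0.03, 0, 0, 0, 0], [0, -0.06, 0, 0, 0, 0], [0, -0.1, 0, 0, 0, 0], [0, -0.14, 0, 0, 0, 0], [0, -0.175, 0, 0, 0, 0.0015], [0, -0.195, 0, 0, 0, 0.0015], [0, -0.2, 0, 0, 0, 0.0015]])

```text
t: 9.0
tcp_pos: [0.5562, 0.0772, 0.2405]
tool_rot: [0.702, 0.091, -0.086, -0.701]
force: [0.6, -0.3, -0.1]
finger_gap: 1.0
```

Run:
```python
from h import *
M=model('wrist')
im=snapshot('wrist')[:,:,::-1].copy();
delta([.5037,-.3655,.24],-12.1)
a=np.radians(14.4);R=np.array([[np.cos(a),-np.sin(a)],[np.sin(a),np.cos(a)]])
for p in((75,0,53),(-75,0,53),(-75,22,53),(-75,-22,53),(0,22,53),(0,-22,53),(57,34,48),(57,-34,48),(-57,34,48),(-57,-34,48),(-74,74,12),(-74,-74,12)):
  q=R@np.array(p[:2])/1000+[.553,.0763];print(p,proj('wrist',[[*q,p[2]/1000]],M).round(1))
cv2.imwrite('pics/w3.png',im)
```

```text
t 9.05 tcp [0.5556 0.0772 0.2394] jawyaw 104.42 tooldown [ 5.e-03 -5.e-04 -1.e+00] q6 -1.88 F [-0.5  0.8  0.4] gap 85.6
delta [-0.1605, -0.0006, -0.4158, 0.0041, -1.108, 0.0033] turn deg 63.5
delta [-0.1605, -0.0006, -0.4158, -0.0037, 2.0336, 0.0047] turn deg 116.5
(75, 0, 53) [[320.2 282.9]]
(-75, 0, 53) [[320.4 119.9]]
(-75, 22, 53) [[346.1 119.9]]
(-75, -22, 53) [[294.7 119.9]]
(0, 22, 53) [[344.6 206. ]]
(0, -22, 53) [[296. 206.]]
(57, 34, 48) [[355.6 263.5]]
(57, -34, 48) [[284.8 263.4]]
(-57, 34, 48) [[359.  141.3]]
(-57, -34, 48) [[281.7 141.3]]
(-74, 74, 12) [[397.  122.5]]
(-74, -74, 12) [[243.6 122.5]]
```

View pics/w3.png

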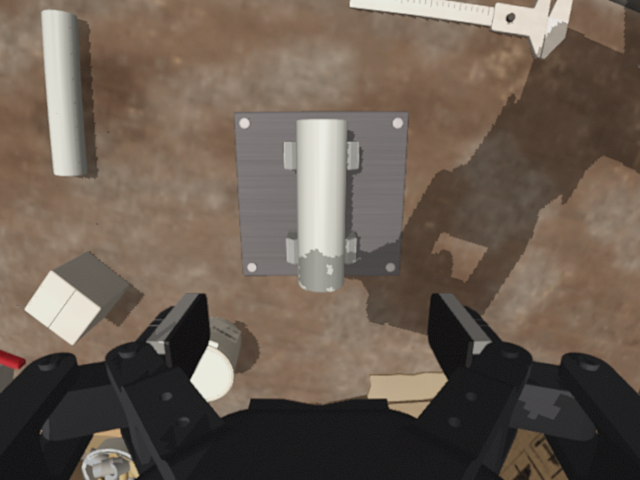

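The bar spans columns 297–346 and rows 119–290, lying in both vees and centred to about 1 mm. Next is the gauge.

Request:
play_rows(deltas=[[-0.005, 0, -0.012, 0, 0.06, 0], [-0.013, 0, -0.035, 0, 0.17, 0], [-0.022, 0, -0.06, 0, 0.29, 0], [-0.033, 0, -0.086, 0, 0.42, 0.001], [-0.044, 0, -0.113, 0, 0.55, 0.001], [-0.054, 0, -0.14, 0, 0.68, 0.001], [-0.064, 0, -0.167, -0.001, 0.81, 0.002], [-0.075, 0, -0.194, -0.001, 0.94, 0.002], [-0.086, 0, -0.221, -0.001, 1.07, 0.002], [-0.096, 0, -0.248, -0.002, 1.2, 0.003], [-0.106, 0, -0.275, -0.002, 1.32, 0.003], [-0.113, 0, -0.293, -0.002, 1.43, 0.003]])

```text
t: 10.25
tcp_pos: [0.517, -0.2362, 0.235]
tool_rot: [0.588, -0.397, 0.393, -0.586]
force: [0.3, -0.1, -0.7]
finger_gap: 0.995
```

Run:
```python
from h import *
delta([.5037,-.3655,.24],-12.1)
print(sense()['q'])
```

```text
t 10.25 tcp [ 0.517  -0.2362  0.235 ] jawyaw 22.13 tooldown [-5.9e-03  9.0e-04 -1.0e+00] q6 -1.01 F [ 0.3 -0.1 -0.7] gap 85.0
delta [0.1148, -0.0051, -0.0611, 0.0059, 0.5975, -0.0015] turn deg 34.2
delta [0.1148, -0.0051, -0.0611, -0.0019, -2.5441, -0.0078] turn deg 145.8
[-0.62359855  0.44914617  1.56862125 -0.00299677  1.12920648 -1.00858561]
```

Request:
play_rows(deltas=[[0.018, 0, -0.01, 0, 0.09, 0], [0.038, 0, -0.02, 0, 0.2, 0], [0.058, 0, -0.031, 0, 0.31, 0], [0.078, 0, -0.041, 0, 0.42, 0], [0.096, 0, -0.051, 0.003, 0.52, 0], [0.11, 0, -0.058, 0.006, 0.58, 0], [0.115, 0, -0.061, 0.006, 0.6, 0], [0.115, 0, -0.061, 0.006, 0.6, 0], [0.115, 0, -0.061, 0.006, 0.6, 0]])

```text
t: 11.15
tcp_pos: [0.5054, -0.3632, 0.236]
tool_rot: [-0.445, 0.549, -0.549, 0.447]
force: [0.2, 0.4, 0.0]
finger_gap: 0.997
```

Run:
```python
from h import *
M=model('wrist');delta([.5037,-.3655,.11],-12.1)
im=snapshot('wrist')[:,:,::-1];cv2.imwrite('pics/w4.png',im)
a=np.radians(-12.1);R=np.array([[np.cos(a),-np.sin(a)],[np.sin(a),np.cos(a)]])
for p in((13,25,146),(13,-25,146),(-13,25,146),(-13,-25,146),(22,63,100),(22,-63,100),(-22,63,100),(-22,-63,100)):
  q=R@np.array(p[:2])/1000+[.5037,-.3655];print(p,proj('wrist',[[*q,p[2]/1000]],M).round(1))
```

```text
t 11.15 tcp [ 0.5054 -0.3632  0.236 ] jawyaw -11.84 tooldown [ 0.0012  0.002  -1.    ] q6 -0.60 F [0.2 0.4 0. ] gap 85.2
delta [0.0028, 0.126, -0.0013, -0.0008, 0.0045, -0.0022] turn deg 0.3
delta [0.0028, 0.126, -0.0013, -0.0034, -3.1371, 0.0013] turn deg 179.7
(13, 25, 146) [[336.5 205.1]]
(13, -25, 146) [[335.3 278.3]]
(-13, 25, 146) [[295.8 204.9]]
(-13, -25, 146) [[296.7 278.1]]
(22, 63, 100) [[346.6 142.6]]
(22, -63, 100) [[342.9 300.5]]
(-22, 63, 100) [[286.6 142.3]]
(-22, -63, 100) [[289.4 300.3]]
```

View pics/w4.png

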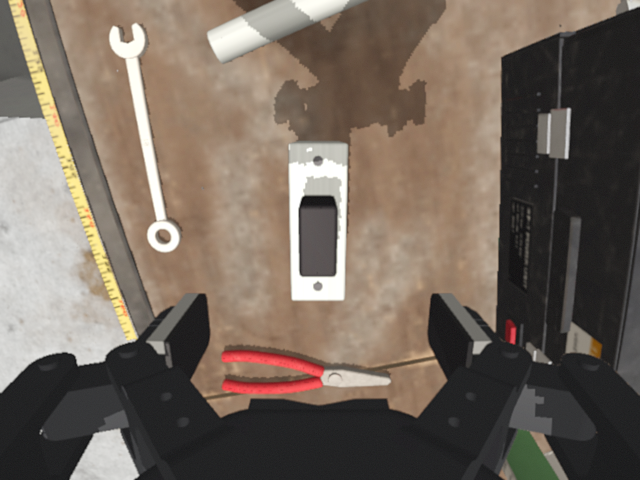

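The block lies at columns 299–336 around jaw centre 318, and rows agree with my estimate. The gauge sits about 1.4 mm in +x of it, so the jaw is already centred. I descend and grip.

Request:
play_rows(deltas=[[0.001, 0.015, 0, 0, 0, 0], [0.002, 0.04, 0, 0, 0.003, 0], [0.0028, 0.07, 0, 0, 0.0045, 0], [0.0028, 0.095, 0, 0, 0.0045, -0.002], [0.0028, 0.112, 0, 0, 0.0045, -0.002], [0.0028, 0.122, 0, 0, 0.0045, -0.002], [0.0028, 0.126, 0, 0, 0.0045, -0.002], [0.0028, 0.126, 0, 0, 0.0045, -0.002], [0.0028, 0.126, 0, 0, 0.0045, -0.002]])

```text
t: 12.1
tcp_pos: [0.5061, -0.3674, 0.1119]
tool_rot: [0.444, -0.548, 0.552, -0.445]
force: [-0.4, -0.2, 0.4]
finger_gap: 1.0
```

Request:
play_rows(deltas=[[0, 0, 0, 0, 0, 0], [0, 0, 0, 0, 0, 0], [0, 0, 0, 0, 0, 0], [0, 0, 0, 0, 0, 0], [0, 0, 0, 0, 0, 0], [0, 0, 0, 0, 0, 0], [0, 0, 0, 0, 0, 0], [0, 0, 0, 0, 0, 0], [0, 0, 0, 0, 0, 0], [0, 0, 0, 0, 0, 0]], gripper=0.01, force=60)

```text
t: 13.1
tcp_pos: [0.5052, -0.3671, 0.1113]
tool_rot: [0.444, -0.549, 0.551, -0.444]
force: [-3.0, -0.2, 5.6]
finger_gap: 0.298
```

Run:
```python
from h import *
delta([.5037,-.3655,.23],-12.1)
```

```text
t 13.1 tcp [ 0.5052 -0.3671  0.1113] jawyaw -12.14 tooldown [ 0.0016 -0.002  -1.    ] q6 -0.59 F [-3.  -0.2  5.6] gap 25.5
delta [-0.0011, -0.1187, -0.0016, -0.002, -0.0008, 0.0016] turn deg 0.2
delta [-0.0011, -0.1187, -0.0016, -0.0025, 3.1408, -0.0031] turn deg 180.0
```

Request:
play_rows(deltas=[[0, -0.008, 0, 0, 0, 0], [0, -0.025, 0, 0, 0, 0], [0, -0.05, 0, 0, 0, 0], [0, -0.08, 0, 0, 0, 0], [0, -0.105, 0, 0, 0, 0], [0, -0.12, 0, 0, 0, 0], [0, -0.125, 0, 0, 0, 0.001], [0, -0.125, 0, 0, 0, 0.001], [0, -0.125, 0, 0, 0, 0.001]])

```text
t: 14.0
tcp_pos: [0.5045, -0.366, 0.2341]
tool_rot: [-0.444, 0.551, -0.55, 0.445]
force: [0.0, -0.1, -5.6]
finger_gap: 0.294
```

Run:
```python
from h import *
delta([.5531,.0758,.235],14.4)
```

```text
t 14.0 tcp [ 0.5045 -0.366   0.2341] jawyaw -12.17 tooldown [ 3.0e-04  1.7e-03 -1.0e+00] q6 -0.60 F [ 0.  -0.1 -5.6] gap 25.1
delta [-0.4421, -0.0001, -0.0456, -0.0003, -0.4637, -0.0017] turn deg 26.6
delta [-0.4421, -0.0001, -0.0456, 0.0023, 2.6779, -0.0004] turn deg 153.4
```

Request:
play_rows(deltas=[[-0.006, 0, 0, 0, -0.005, 0], [-0.02, 0, -0.002, 0, -0.02, 0], [-0.045, 0, -0.005, 0, -0.045, 0], [-0.075, 0, -0.008, 0, -0.075, 0], [-0.107, 0, -0.011, 0, -0.11, 0], [-0.14, 0, -0.014, 0, -0.145, -0.001], [-0.173, 0, -0.018, 0, -0.18, -0.001], [-0.206, 0, -0.021, 0, -0.215, -0.001], [-0.239, 0, -0.025, 0, -0.25, -0.001], [-0.272, 0, -0.028, 0, -0.285, -0.001], [-0.305, 0, -0.031, 0, -0.32, -0.001], [-0.33, 0, -0.034, 0, -0.345, -0.001]])

```text
t: 15.2
tcp_pos: [0.5405, -0.0337, 0.2354]
tool_rot: [-0.533, 0.464, -0.465, 0.533]
force: [0.4, -1.1, -5.5]
finger_gap: 0.296
```

Run:
```python
from h import *
delta([.5531,.0758,.235],14.4)
```

```text
t 15.2 tcp [ 0.5405 -0.0337  0.2354] jawyaw 7.80 tooldown [ 1.2e-03 -4.0e-04 -1.0e+00] q6 -0.40 F [ 0.4 -1.1 -5.5] gap 25.3
delta [-0.1068, 0.0003, 0.0273, -0.0011, -0.1153, 0.0006] turn deg 6.6
delta [-0.1068, 0.0003, 0.0273, -0.0009, 3.0263, -0.0016] turn deg 173.4
```

Request:
play_rows(deltas=[[-0.025, 0, 0.006, 0, -0.025, 0], [-0.05, 0, 0.013, 0, -0.055, 0], [-0.073, 0, 0.018, 0, -0.08, 0], [-0.092, 0, 0.023, 0, -0.1, 0], [-0.103, 0, 0.026, -0.001, -0.113, 0], [-0.107, 0, 0.027, -0.001, -0.115, 0], [-0.107, 0, 0.027, -0.001, -0.115, 0], [-0.107, 0, 0.027, -0.001, -0.115, 0], [-0.107, 0, 0.027, -0.001, -0.115, 0]])

```text
t: 16.1
tcp_pos: [0.5541, 0.0716, 0.2355]
tool_rot: [0.558, -0.434, 0.436, -0.557]
force: [0.6, -0.3, -5.7]
finger_gap: 0.295
```

Run:
```python
from h import *
Mw=model('wrist');delta([.5531,.0758,.122],14.4)
im=snapshot('wrist')[:,:,::-1];cv2.imwrite('pics/w5.png',im)
cv2.imwrite('pics/s5.png',snapshot('scene')[:,:,::-1])
s=sense();t=np.array(s['tcp_pos'])
a=np.radians(14.4);R=np.array([[np.cos(a),-np.sin(a)],[np.sin(a),np.cos(a)]])
for p in((74,74,12),(-74,74,12),(74,-74,12),(-74,-74,12),(-75,0,75),(75,0,75),(22,63,-11),(22,-63,-11),(-22,63,-11),(-22,-63,-11)):
  c=np.array([.5528,.0771,0]) if p[2]>0 else np.r_[t[:2]+R@[0,.0013],t[2]]
  q=np.r_[R@np.array(p[:2])/1000,p[2]/1000]+c;print(p,proj('wrist',[q],Mw).round(1),proj('scene',[q]).round(1))
```

```text
t 16.1 tcp [0.5541 0.0716 0.2355] jawyaw 14.13 tooldown [ 0.0013 -0.0025 -1.    ] q6 -0.32 F [ 0.6 -0.3 -5.7] gap 25.2
delta [-0.0046, 0.1134, -0.0, -0.0006, -0.0048, 0.0027] turn deg 0.3
delta [-0.0046, 0.1134, -0.0, -0.0043, 3.1368, -0.001] turn deg 179.7
(74, 74, 12) [[396.1 118.7]] [[263.1 223.6]]
(-74, 74, 12) [[240.5 119.5]] [[222.6 258.5]]
(74, -74, 12) [[389.3 265.4]] [[309.3 248.8]]
(-74, -74, 12) [[248.7 266.2]] [[270.1 287.6]]
(-75, 0, 75) [[229.  209.1]] [[242.4 254.9]]
(75, 0, 75) [[408.6 208.1]] [[284.7 217.4]]
(22, 63, -11) [[373.2 138.4]] [[244.7 169.7]]
(22, -63, -11) [[364.  400.2]] [[290.6 192.4]]
(-22, 63, -11) [[264.1 139. ]] [[230.6 180.2]]
(-22, -63, -11) [[275.9 400.6]] [[276.9 204.1]]
```

View pics/w5.png

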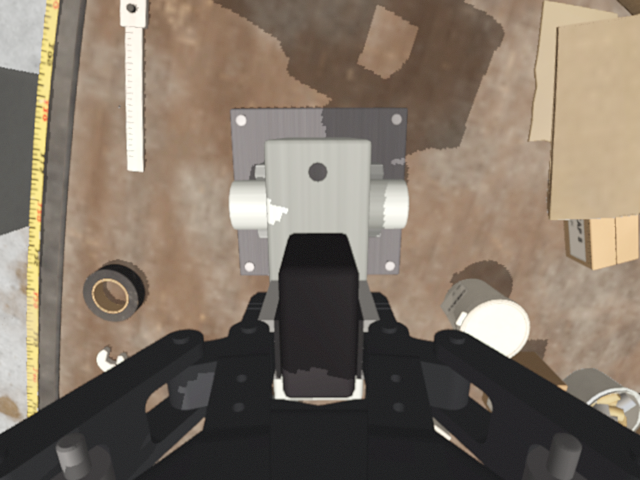

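View pics/s5.png

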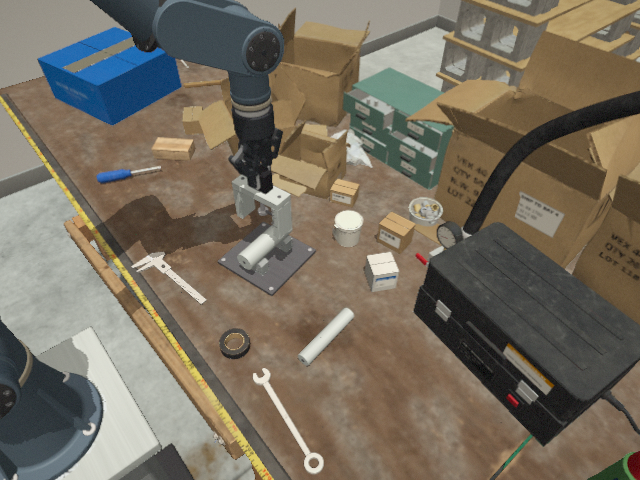

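Predicted and observed gauge corners and plate bolts agree within 2 px. The gauge must shift 4.6 mm along its beam, then go down.

Request:
play_rows(deltas=[[-0.002, 0, 0, 0, -0.002, 0], [-0.0046, 0, 0, 0, -0.0048, 0], [-0.0046, 0, 0, 0, -0.0048, 0], [-0.0046, 0, 0, 0, -0.0048, 0], [-0.0046, 0, 0, 0, -0.0048, 0]])

```text
t: 16.7
tcp_pos: [0.553, 0.077, 0.2355]
tool_rot: [0.559, -0.432, 0.434, -0.559]
force: [-0.6, 0.1, -5.6]
finger_gap: 0.293
```

Run:
```python
from h import *
delta([.5531,.0758,.1213],14.4)
```

```text
t 16.7 tcp [0.553  0.077  0.2355] jawyaw 14.48 tooldown [ 0.0015 -0.0023 -1.    ] q6 -0.31 F [-0.6  0.1 -5.6] gap 25.0
delta [0.0009, 0.1142, -0.0003, -0.0009, 0.0014, 0.0026] turn deg 0.2
delta [0.0009, 0.1142, -0.0003, 0.004, -3.1402, 0.0014] turn deg 179.9
```

Request:
play_rows(deltas=[[0.0005, 0.008, 0, 0, 0, 0], [0.0008, 0.022, 0, 0, 0, 0], [0.0008, 0.038, 0, 0, 0, 0], [0.0008, 0.054, 0, 0, 0, 0], [0.0008, 0.068, 0, 0, 0, 0], [0.0008, 0.08, 0, 0, 0, 0], [0.0008, 0.09, 0, 0, 0, 0], [0.0008, 0.098, 0, 0, 0, 0], [0.0008, 0.104, 0, 0, 0, 0], [0.0008, 0.108, 0, 0, 0, 0], [0.0008, 0.108, 0, 0, 0, 0], [0.0008, 0.108, 0, 0, 0, 0]])

```text
t: 17.9
tcp_pos: [0.5534, 0.076, 0.1278]
tool_rot: [0.559, -0.432, 0.434, -0.559]
force: [-1.0, 0.2, -2.5]
finger_gap: 0.294
```

Run:
```python
from h import *
delta([.5531,.0758,.1213],14.4)
```

```text
t 17.9 tcp [0.5534 0.076  0.1278] jawyaw 14.48 tooldown [ 0.0017 -0.0022 -1.    ] q6 -0.31 F [-1.   0.2 -2.5] gap 25.1
delta [0.0001, 0.0065, -0.0004, -0.0011, 0.0014, 0.0026] turn deg 0.2
delta [0.0001, 0.0065, -0.0004, 0.004, -3.1402, 0.0017] turn deg 179.9
```

Request:
play_rows(deltas=[[0, 0.001, 0, 0, 0, 0], [0, 0.002, 0, 0, 0, 0], [0, 0.003, 0, 0, 0, 0], [0, 0.004, 0, 0, 0, 0], [0, 0.005, 0, 0, 0, 0], [0, 0.005, 0, 0, 0, 0], [0, 0.005, 0, 0, 0, 0]])

```text
t: 18.6
tcp_pos: [0.5536, 0.076, 0.1226]
tool_rot: [0.559, -0.432, 0.434, -0.559]
force: [-0.4, -0.2, -3.1]
finger_gap: 0.299
```

Request:
play_rows(deltas=[[0, 0.0005, 0, 0, 0, 0], [0, 0.001, 0, 0, 0, 0], [0, 0.001, 0, 0, 0, 0], [0, 0.001, 0, 0, 0, 0]])

```text
t: 19.0
tcp_pos: [0.5536, 0.076, 0.1216]
tool_rot: [0.559, -0.432, 0.434, -0.559]
force: [0.3, 0.3, -3.3]
finger_gap: 0.293
```

Request:
play_rows(deltas=[[0, 0.0005, 0, 0, 0, 0], [0, 0.001, 0, 0, 0, 0], [0, 0.001, 0, 0, 0, 0], [0, 0.001, 0, 0, 0, 0]])

```text
t: 19.4
tcp_pos: [0.5536, 0.0759, 0.1213]
tool_rot: [0.559, -0.432, 0.434, -0.559]
force: [-2.1, -1.5, 5.1]
finger_gap: 0.3
```

Contact comes at TCP z = 0.1213, exactly where the plate should be. I release.

Request:
play_rows(deltas=[[0, 0, 0, 0, 0, 0], [0, 0, 0, 0, 0, 0], [0, 0, 0, 0, 0, 0]], force=20)

```text
t: 19.7
tcp_pos: [0.5536, 0.0759, 0.1212]
tool_rot: [0.559, -0.432, 0.434, -0.559]
force: [-2.2, -0.2, 6.0]
finger_gap: 0.291
```

Request:
play_rows(deltas=[[0, 0, 0, 0, 0, 0], [0, 0, 0, 0, 0, 0], [0, 0, 0, 0, 0, 0], [0, 0, 0, 0, 0, 0], [0, 0, 0, 0, 0, 0], [0, 0, 0, 0, 0, 0], [0, 0, 0, 0, 0, 0], [0, 0, 0, 0, 0, 0], [0, 0, 0, 0, 0, 0]], gripper=0.0854)

```text
t: 20.6
tcp_pos: [0.5534, 0.076, 0.1205]
tool_rot: [0.559, -0.432, 0.434, -0.559]
force: [-0.0, -0.3, -0.6]
finger_gap: 1.002
```

Request:
play_rows(deltas=[[0, -0.006, 0, 0, 0, 0], [0, -0.02, 0, 0, 0, 0], [0, -0.045, 0, 0, 0, 0], [0, -0.075, 0, 0, 0, 0], [0, -0.11, 0, 0, 0, 0], [0, -0.14, 0, 0, 0, 0], [0, -0.155, 0, 0, 0, 0], [0, -0.16, 0, 0, 0, 0], [0, -0.16, 0, 0, 0, 0]])

```text
t: 21.5
tcp_pos: [0.5532, 0.0764, 0.2812]
tool_rot: [-0.559, 0.432, -0.434, 0.559]
force: [0.3, 0.2, 0.4]
finger_gap: 1.0
```

Run:
```python
from h import *
Mw=model('wrist');delta([.5531,.0758,.1213],14.4)
im=snapshot('wrist')[:,:,::-1];s=snapshot('scene')[:,:,::-1];tp=snapshot('top')[:,:,::-1]
cv2.imwrite('pics/w6.png',im);cv2.imwrite('pics/s6.png',np.hstack([cv2.resize(s[120:320,150:330],None,fx=2.4,fy=2.4,interpolation=cv2.INTER_CUBIC),cv2.resize(tp[220:340,200:330],None,fx=2.4,fy=4,interpolation=cv2.INTER_CUBIC)]))
a=np.radians(14.4);R=np.array([[np.cos(a),-np.sin(a)],[np.sin(a),np.cos(a)]])
for p in((22,63,110),(-22,63,110),(22,-63,110),(-22,-63,110),(22,-63,10),(-22,-63,10),(-22,63,10),(74,74,12),(-74,74,12),(-75,0,53)):
  q=np.r_[R@np.array(p[:2])/1000,p[2]/1000]+np.array([.5528,.0771,0]);print(p,proj('wrist',[q],Mw).round(1),proj('scene',[q]).round(1))
```

```text
t 21.5 tcp [0.5532 0.0764 0.2812] jawyaw 14.48 tooldown [ 0.003  -0.0023 -1.    ] q6 -0.31 F [0.3 0.2 0.4] gap 85.4
delta [0.0, 0.1599, -0.0006, -0.0023, 0.0014, 0.003] turn deg 0.2
delta [0.0, 0.1599, -0.0006, 0.0047, -3.1402, 0.0036] turn deg 179.9
(22, 63, 110) [[344.9 136.3]] [[248.8 208.1]]
(-22, 63, 110) [[291.3 136.3]] [[235.9 218.6]]
(22, -63, 110) [[342.2 279.3]] [[291.  230.8]]
(-22, -63, 110) [[293.9 279.3]] [[278.5 242.4]]
(22, -63, 10) [[336.7 246.6]] [[292.6 260.3]]
(-22, -63, 10) [[299.1 246.6]] [[281.  271.7]]
(-22, 63, 10) [[297.6 135.4]] [[240.9 248.2]]
(74, 74, 12) [[386.9 125.2]] [[263.1 223.6]]
(-74, 74, 12) [[249.  125.1]] [[222.6 258.5]]
(-75, 0, 53) [[244.  199.9]] [[243.5 261.4]]
```

View pics/w6.png

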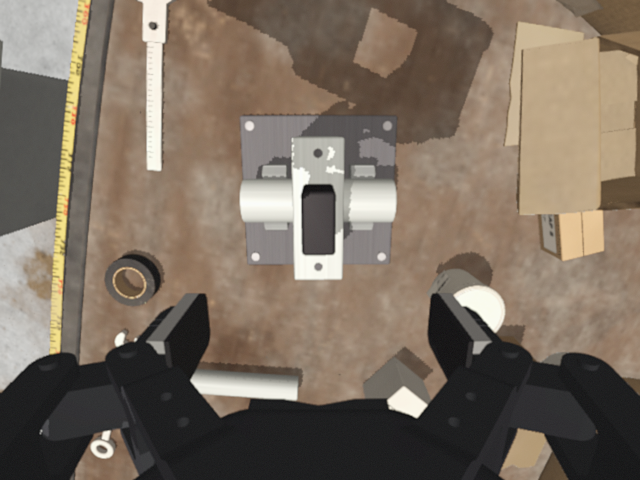

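View pics/s6.png

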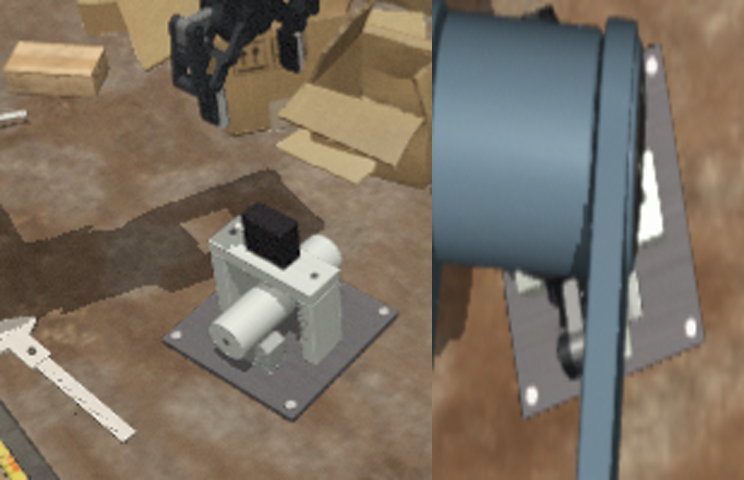

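The wrist view shows the gauge beam at columns 292–344, rows 137–280, within 2 px of the pose predicted for legs on the plate. In the scene view the near leg's foot is at (282,271), against (281,272) predicted. The bar is still in both vees and the gripper is clear.

```bash
python3 -c "
from station import *
print(sign_off())"
```

```text
the job is handed in; nothing more can be done
None
```

The job is done and handed in at about 21.6 s, well inside the 56 s limit. The thick bar lies in both vees, and the bridge gauge stands over it, crosswise between the supports, with the gripper open and clear of everything.

- **Bar:** after release, the wrist picture showed it resting in both supports. It was within about 1 mm of the vee line and about centred lengthwise.
- **Gauge height:** the legs met the plate with the tool at 0.1213 m. That is 10 mm above where I gripped the gauge on the bench, which matches the plate's thickness. The upward force stayed around 6 N at most during lowering and release.
- **Gauge pose:** after release, its corners and near leg were within about 2 px of the pose expected for standing flat and centred on the bar.
- **Bystanders:** I never gripped or aimed at the thin bar, the pot or the carton, but I did not measure their positions again at the end.
- **Not measured:** I had no direct reading of the sprung foot. That it rests on the crown, reading about 0.035, is inferred from the gauge's pose and from the gripper carrying less of its weight as the foot pressed. That drop was about 3 N in one reading and 2.5 N in the next, a little over the 2 N the spring should give. No other check failed or disagreed.

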